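# Close the length stop on a brass blank and lock it with the thumb wedge

## Task

Slide the steel bar of the length-stop fixture by its black handle until it has pushed the loose brass blank fully home against the end stop, then slide the red-tabbed brass wedge along its ramp, the same way, until it jams the bar fast, and let go of both. Lean the tool over to reach the wedge: do not bump the magnifier that stands above it, and leave everything else on the bench where it is.

Things in the scene. Friction and masses are not known exactly. Their poses are not given: they have to be found in the camera images.
- fixture: Fixed aluminium length-stop fixture; plate from x -80 to 80 and y -200 to 130 mm, deck top 18 mm above the bench. Origin on the bench under the bar's centre line, z up. Bar and blank move along its y; closing and locking both go to +y. A groove 21 mm wide, 6 mm deep runs along y at x = 0. On the bar's -x side a dark ramp rail, 16 mm high, at 10 degrees to y, nears the bar towards +y.
- end_stop (a point): Middle of the lower edge of the dark end stop's face (50 mm wide, top 48 mm above the bench), on the deck at fixture y = +100 mm. The blank is home when its end touches this face.
- bar: Steel bar 24 (x) by 190 (y) by 20 mm high on the deck; slides only along fixture y, 75 mm of travel, about 2.5 N drag, stays where left. Origin: middle of its front (+y) end face, on the deck; axes as the fixture's. Starts with origin at fixture y = 0 to 30 mm; at y = 60 mm it holds the blank home.
- bar_grip (a point): Grip point on the bar's black upright handle (22 mm in x, 14 mm in y), 170 mm behind the bar's front face: on the handle's axis, 62 mm above the bench, 24 mm above the bar top, 14 mm below the handle's top. Clear above; pinch it across y from above.
- wedge: Brass thumb wedge 90 mm long (y), 16 high, 32 wide at -y and 16 at +y, between ramp rail and bar. Slides only along (sin 10 deg, cos 10 deg, 0) of the fixture, 50 mm travel, about 1.5 N drag. Origin: middle of bar-side face, on the deck; axes as the fixture's. Starts at fixture y = 5 to 15 mm, meets the bar at y = 33, jams within 1 mm: push to about 15 N. Self-locking when let go; drags the bar to +y.
- wedge_grip (a point): On the axis of the wedge's upright red thumb tab (18 mm in x, 12 mm in y), 60 mm above the bench, 26 above the wedge's top, 14 below the tab's top. The magnifier's edge is only 16 to 21 mm to its +x side from 120 mm height up, so an upright gripper strikes it: lean the tool 30 to 45 degrees, gripper body towards the fixture's -x, and pinch across y.
- blank: Loose brass cylinder, 20 mm diameter, 40 mm long, about 100 g, lying along y in the groove between bar and end stop, under the magnifier's clear pane. Origin: lowest point under mid-length, its own y along its length. Starts at fixture y = 55 to 68 mm; home against the end stop at y = 80 mm.
- magnifier: Magnifier fixed over the fixture: black rectangular frame with a clear pane; origin and axes as the fixture's. Frame spans fixture x -12 to 74, y -15 to 115 mm, 120 to 152 mm above the bench; 10 mm posts at x = 68, y = 0 and 100 mm. Not to be struck.
- loupe: Loose black loupe, 52 mm across, 46 mm high, origin under its centre; leave it.
- caliper: Loose digital caliper, 230 mm long along its y, 65 mm wide at the jaws, 13 mm high, origin under the middle; leave it.
- gauge_stand: Loose aluminium block 90 by 70 mm with upright steel gauge pins to 57 mm high, origin under its centre; leave it.
- spare_blank: Loose smaller brass pin, 16 mm diameter, 30 mm long, lying on the bench along its y, origin under its middle; leave it.
- tweezers: Loose steel tweezers, 130 mm long along its y, 8 mm high, origin under the middle; leave them.
- yellow_bin: Loose yellow stock bin, 150 by 100 mm, 79 mm high, origin under its centre; leave it.
- pin_tray: Loose blue tray of small pins, 110 by 150 mm, 18 mm high, origin under its centre; leave it.

How it is judged:
By the outcome, as a careful person would: the job done as asked, in the order asked, and still so for the second after the job is handed in, with the robot touching nothing.
It also fails if it takes over 48 s, if anything falls off the work surface, if the arm or the gripper's body presses on something with over 40 N, if the wrist force passes 120 N, or if a joint passes its speed limit or range.

## Robot

A 6-joint arm with a two-finger parallel gripper is mounted at the origin on the work surface. World frame = base frame: x ahead of the robot, y to its left, z up, the work surface at z = 0. Lengths are in m, angles in rad, forces in N, time in s.
With the tool pointing down it reaches from about 0.375 to 0.825 m from the base axis. Payload 5.5 kg.
Tool frame: the origin (TCP) lies between the finger pads; the fingertips stand 11 mm ahead of it and the grasp point (between the pads) lies 8 mm behind it (manip.nose_length is the distance from the TCP to the fingertips, in m); z points along the fingers, y is the line along which they close (so a half turn about z gives the same grasp; the last joint's range is limited). The gripper opens to 85 mm and grips with 20 to 120 N. Pads are 22 mm wide; open, the fingers measure 114 mm over their backs; the gripper's body (76 mm by 85 mm) begins 54 mm behind the grasp point. The pads swing forward as they close: fully open they stand 13 mm farther back than shut.
Start: joints at [-1.19, 0.314, -0.047, 1.21, 0, 1.571], TCP at [0.223, -0.557, 0.242] pointing down, gripper open.
Joint ranges: [-2.67, 2.67], [-0.69, 1.73], [-1.03, 1.25], [-2.08, 2.16], [-1.42, 1.45], [-3.14, 3.14]. Speed limits (rad/s): [2.39, 2.39, 3.01, 3.14, 3.14, 3.14].

## Interface

Orientations are given as a rotation vector (axis times angle).
In Python, from workcell import manip, claw, telemetry, optics, ticket, nets gives the robot as it stands. Calls block until the motion is done:
- manip.move_to(position, orientation): joint-space move of the TCP to a pose.
- manip.move_l(position, attitude=None, speed=0.15): straight line of the TCP; attitude=None keeps the orientation; speed is the mean speed in m/s.
- manip.goto_joints(angles): joint-space move.
- claw.set_gripper(opening, effort=None): finger opening in m; effort is the grip in N (None keeps the last); returns when the fingers have stopped.
- manip.sleep(seconds).
- manip.solve_ik(position, orientation): joint angles nearest the present ones, or None.
- telemetry.sense(): the state.
- optics.read_camera(name): name is "scene" or "top" or "wrist"; returns a dict with "image" (400x640x3 uint8, red, green, blue), "intrinsics" (3x3 intrinsics, pixels), "rvec" (rotation vector, rad) and "tvec" (3), from world to camera coordinates, as OpenCV has them. Camera axes: x right, y down, z forward; pixel columns grow to the right and rows downward; lengths in m; the calibration is good to about 2 mm. A picture is of the moment at which its call begins. There is no depth.
A pose or a line that the arm cannot do raises manip.MotionError and nothing moves.
- ticket.sign_off(): hands the job in; it is judged then, once.
Trained networks look in the newest picture that a camera, given by its name, has taken for a name from the list of things; names that differ only in an ending like _2 or _b are one class to them, and where a whole thing is asked for, a point or a joint stands for the part that bears it (a point fixed in the world has none). Each returns a list of dicts, best first, with "conf" (0 to 1); they miss things now and then, are a little off and sometimes report something else, mostly with a low value. They report only what shows in the picture. A call takes as long as a camera call.
- nets.regions_of(camera, target): "mask" (400x640 bool, what is visible of it) and "bbox" ([centre column, centre row, width, height] in pixels, round what is visible of it).
The state is a dict: "clock": time; "qpos": joint angles; "qd": joint speeds; "tau": joint torques, N m; "eef_pos": TCP position; "eef_rot": TCP orientation; "wrist_force": force on the tool from outside, world axes, zero at the start; "torque": the same for the moment, N m; "grip_width": finger opening in m; "grasp_force": force on a finger pad.
Only numpy, scipy, OpenCV 4.12 (cv2) and the standard library are available. Lean on these libraries where they do the work, as an engineer would, in place of code of your own. Each camera call takes 0.05 s, during which the arm holds its last target. There are 200 camera calls.

## Working session

There is one attempt and no reset: what is moved stays moved. The work goes in short steps, each a Python script; the robot and the scene stay as the last script left them, time stands still between calls to the robot, and variables do not carry over. Pictures are saved under pics/ and viewed, at most 10 in all, crops included, and the job is handed in when it is done.

```bash
mkdir -p pics; ls; cat > snap.py <<'E'
from workcell import manip, claw, telemetry, optics, ticket, nets
import numpy as np, cv2
def save(c,n,im=None):
    r=optics.read_camera(c); cv2.imwrite(f'pics/{n}.png',r['image'][:,:,::-1]); return r
E
python3 - <<'E'
from snap import *
np.set_printoptions(precision=4,suppress=True)
R={}
for c in('top','scene'):
    r=save(c,c+'0'); np.savez(c+'0.npz',**r); print(c,r['intrinsics'].tolist(),r['rvec'],r['tvec'])
    for t in('fixture','bar','bar_grip','wedge','wedge_grip','blank','magnifier','end_stop'):
        print(t,[(round(float(d['conf']),2),np.round(d['bbox'],1).tolist()) for d in nets.regions_of(c,t)[:2]])
print(telemetry.sense()['clock'])
a=cv2.imread('pics/top0.png')
E
```

```text
pics
top [[432.3657598683337, 0.0, 320.764011245203], [0.0, 432.3657598683337, 195.28433426336733], [0.0, 0.0, 1.0]] [ 2.1543 -2.1113  0.1767] [0.0043 0.5682 1.125 ]
fixture [(0.97, [353.8, 199.8, 130.1, 74.6]), (0.71, [488.3, 182.9, 56.6, 46.9])]
bar [(0.66, [371.8, 194.2, 67.7, 25.4]), (0.23, [337.9, 210.8, 31.3, 10.2])]
bar_grip [(0.61, [374.9, 193.5, 67.9, 18.8])]
wedge [(0.85, [340.2, 211.2, 31.8, 10.2])]
wedge_grip [(0.57, [340.6, 211.2, 33.8, 5.0])]
blank [(0.45, [316.9, 207.1, 7.2, 2.5])]
magnifier [(0.74, [319.0, 185.8, 54.0, 45.2])]
end_stop [(0.64, [350.8, 199.9, 126.6, 74.8])]
scene [[364.0892562521083, 0.0, 316.37586970473825], [0.0, 364.0892562521083, 198.4191185088411], [0.0, 0.0, 1.0]] [ 1.6627  1.9066 -0.8034] [ 0.0758 -0.37    1.6275]
fixture [(0.83, [293.4, 195.6, 102.3, 62.9]), (0.38, [306.1, 195.6, 24.6, 8.7])]
bar [(0.94, [276.0, 197.1, 56.3, 16.9]), (0.31, [461.4, 195.2, 47.6, 45.9])]
bar_grip [(0.77, [274.4, 196.0, 52.3, 12.8]), (0.39, [320.5, 191.8, 46.7, 47.2])]
wedge [(0.48, [307.1, 194.1, 22.9, 5.2])]
wedge_grip [(0.57, [307.2, 193.7, 27.0, 9.6])]
blank [(0.64, [276.3, 197.4, 56.6, 17.8]), (0.17, [181.8, 205.4, 53.2, 36.7])]
magnifier [(0.88, [319.1, 191.0, 44.9, 48.0])]
end_stop [(0.85, [293.4, 193.2, 100.4, 58.6])]
0.9
```

```bash
python3 - <<'E'
import cv2,numpy as np
a=cv2.imread('pics/top0.png')[150:250,270:430]; b=cv2.imread('pics/scene0.png')[150:250,220:380]
f=lambda i:cv2.resize(i,(800,500),interpolation=cv2.INTER_CUBIC)
cv2.imwrite('pics/top0c.png',f(a)); cv2.imwrite('pics/scene0c.png',f(b))
E
```

```text
(no output)
```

View pics/top0c.png

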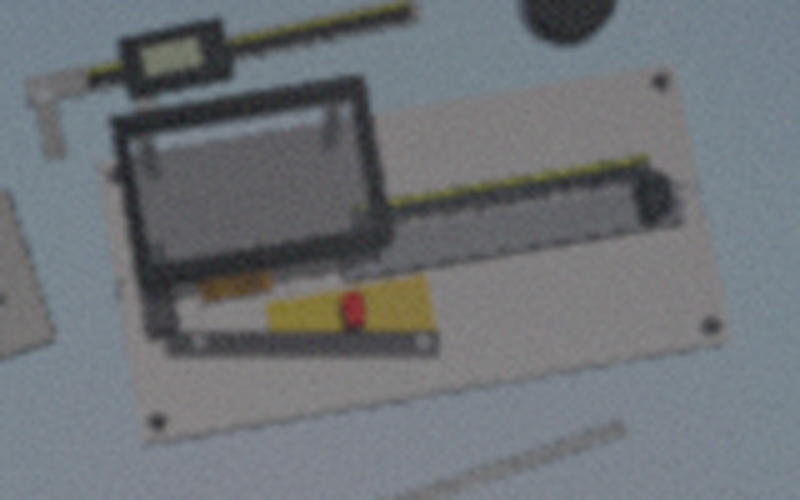

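View pics/scene0.png

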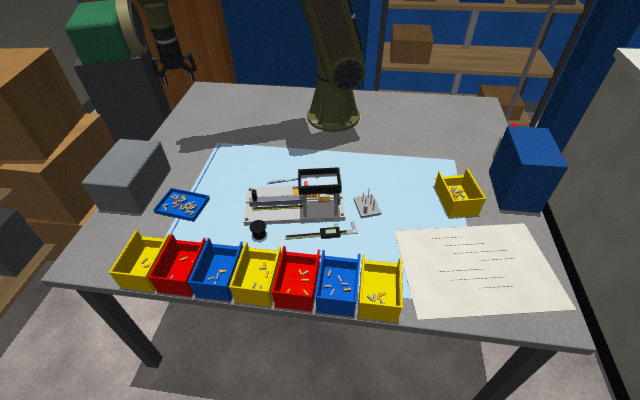

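```bash
cat >> snap.py <<'E'
from scipy.optimize import least_squares
from scipy.spatial.transform import Rotation as Ro
np.set_printoptions(precision=4,suppress=True)
def proj(r,P): return cv2.projectPoints(np.asarray(P,float).reshape(-1,1,3),r['rvec'],r['tvec'],r['intrinsics'],None)[0][:,0]
def ray(r,uv,z):
    R=cv2.Rodrigues(r['rvec'])[0]; c=-R.T@r['tvec']; d=R.T@np.linalg.solve(r['intrinsics'],[*uv,1]); return c+d*(z-c[2])/d[2]
def f2w(p,P):
    P=np.atleast_2d(P); c,s=np.cos(p[2]),np.sin(p[2]); return np.c_[p[0]+c*P[:,0]-s*P[:,1],p[1]+s*P[:,0]+c*P[:,1],P[:,2]]
def w2f(p,w):
    c,s=np.cos(p[2]),np.sin(p[2]); d=np.array(w)[:2]-p[:2]; return np.array([c*d[0]+s*d[1],-s*d[0]+c*d[1]])
def att(p,lean=0,flip=False):
    "tool z down leaning by lean (body to fixture -x), y along fixture y"
    z=np.array([np.sin(lean),0,-np.cos(lean)]); y=np.array([0,-1. if flip else 1.,0]); 
    return Ro.from_matrix(Ro.from_rotvec([0,0,p[2]]).as_matrix()@np.c_[np.cross(y,z),y,z]).as_rotvec()
E
python3 - <<'E'
from snap import *
r=dict(np.load('top0.npz'))
uv=np.array([[670,70],[728,340],[148,440],[105,160]])/5+[270,150]
P=np.array([[80,-200,18],[-80,-200,18],[-80,130,18],[80,130,18]])/1e3
w=np.array([ray(r,u,.018) for u in uv]); d=w[0]-w[3]; 
p0=[*w.mean(0)[:2],np.arctan2(d[0],-d[1])]
s=least_squares(lambda p:(proj(r,f2w(p,P))-uv).ravel(),p0); p=s.x
print(p,s.fun); np.save('p0.npy',p)
print('handle',w2f(p,ray(r,np.array([655,195])/5+[270,150],.070)),'tab',w2f(p,ray(r,np.array([352,308])/5+[270,150],.072)))
S=telemetry.sense(); wr=optics.read_camera('wrist'); R=cv2.Rodrigues(wr['rvec'])[0]; c=-R.T@wr['tvec']
T=Ro.from_rotvec(S['eef_rot']).as_matrix(); print('cam in tool',T.T@(c-S['eef_pos']),'\n',T.T@R.T, wr['intrinsics'][0,0])
for fl in(0,1):
  for q,l in(((0,-.06,.33),0),((0,-.15,.05),0),((-.02,.01,.06),.65)):
    print(fl,manip.solve_ik(f2w(p,q)[0],att(p,l,fl)))
E
```

```text
[ 0.5548 -0.0387  0.1868] [ 1.2939 -1.1427  1.1855  0.5743 -1.0315  0.4803 -1.4333 -0.0822]
handle [ 0.0007 -0.1621] tab [-0.0325  0.0079]
cam in tool [ 0.0836  0.0002 -0.1322] 
 [[ 0.0006 -0.9464 -0.3229]
 [ 1.      0.001  -0.001 ]
 [ 0.0013 -0.3229  0.9464]] 309.5429141333133
0 [-0.1709  0.2462  0.0612  1.3858  0.     -0.3577]
0 [-0.3092  0.4727 -0.2776  0.8205 -0.     -0.496 ]
0 None
1 [-0.1709  0.2462  0.0612  1.3858 -0.      2.7839]
1 [-0.3092  0.4727 -0.2776  0.8205 -0.      2.6456]
1 None
```

```bash
python3 - <<'E'
from snap import *
p=np.load('p0.npy')
manip.move_to(f2w(p,(-.07,-.04,.20))[0],att(p))
for l in (.4,.53,.6,.7,.78): print(l,[manip.solve_ik(f2w(p,(-.0325,y,z))[0],att(p,l,0)) for y,z in((.008,.052),(.035,.052))])
r=save('wrist','w1'); np.savez('w1.npz',**r)
for t in('bar_grip','wedge_grip','wedge','bar','blank','end_stop'):
    print(t,[(round(float(d['conf']),2),np.round(d['bbox'],1).tolist()) for d in nets.regions_of('wrist',t)[:2]])
P={'handle':(0,-.162,.076),'tab':(-.0325,.008,.074),'stop':(0,.1,.018),'c1':(80e-3,-.2,.018),'c2':(-.08,-.2,.018),'c3':(-.08,.13,.018)}
for k,v in P.items(): print(k,proj(r,f2w(p,v))[0])
print(telemetry.sense()['clock'])
E
```

```text
0.4 [array([-0.1493,  0.1047, -0.9026,  0.1838,  0.1288, -0.3114]), array([-0.0848,  0.0898, -0.9211,  0.1731,  0.1047, -0.2511])]
0.53 [None, None]
0.6 [None, None]
0.7 [None, None]
0.78 [None, None]
bar_grip [(0.89, [276.7, 258.0, 183.6, 50.4])]
wedge_grip [(0.84, [371.6, 228.2, 89.2, 37.5])]
wedge [(0.55, [368.1, 225.1, 85.1, 42.7])]
bar [(0.93, [278.1, 255.5, 182.8, 40.2])]
blank [(0.72, [419.1, 245.0, 43.3, 13.4])]
end_stop [(0.65, [357.3, 285.6, 373.8, 228.8])]
handle [191.9443 268.5612]
tab [373.6864 236.0763]
stop [446.0436 241.163 ]
c1 [188.3172 301.6139]
c2 [166.8205 171.5457]
c3 [484.9901 171.275 ]
3.25
```

View pics/w1.png

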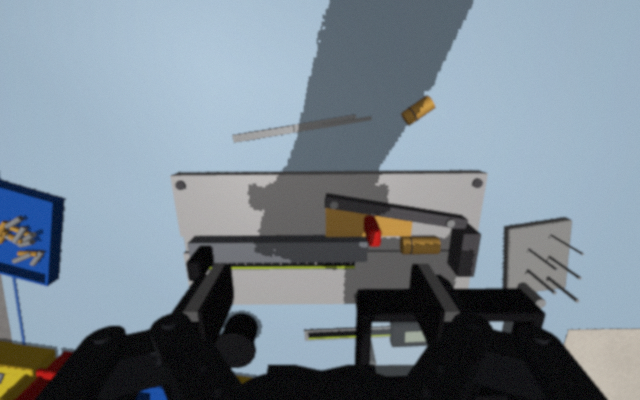

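```bash
python3 - <<'E'
from snap import *
a=cv2.imread('pics/w1.png')[160:310,165:495]
cv2.imwrite('pics/w1c.png',cv2.resize(a,None,fx=2.4,fy=2.4,interpolation=cv2.INTER_CUBIC))
p=np.load('p0.npy')
# lean search: tool grip point g, lean, yaw dev, retract
for yd in(-.6,-.3,0,.3,.6):
  for l in(.4,.45,.5,.55,.6):
    for rt in(0,.008):
      ok=[]
      for y in(.008,.038):
        q=p.copy(); q[2]+=yd; a=att(q,l); z=Ro.from_rotvec(a).as_matrix()[:,2]
        ok.append(manip.solve_ik(f2w(p,(-.0325+.0046*(y>.02),y,.06))[0]+z*(.008-rt),a) is not None)
      if any(ok): print(yd,l,rt,ok)
E
```

```text
-0.6 0.4 0 [True, True]
-0.6 0.4 0.008 [True, True]
-0.6 0.45 0 [True, True]
-0.6 0.45 0.008 [True, True]
-0.6 0.5 0 [True, True]
-0.6 0.5 0.008 [True, True]
-0.6 0.55 0 [True, True]
-0.6 0.55 0.008 [True, True]
-0.3 0.4 0 [True, True]
-0.3 0.4 0.008 [True, True]
-0.3 0.45 0 [True, True]
-0.3 0.45 0.008 [True, True]
-0.3 0.5 0 [True, True]
-0.3 0.5 0.008 [True, True]
0 0.4 0 [True, True]
0 0.4 0.008 [True, True]
0 0.45 0 [True, True]
0 0.45 0.008 [True, True]
0 0.5 0 [True, True]
0 0.5 0.008 [True, True]
0.3 0.4 0 [True, True]
0.3 0.4 0.008 [True, True]
0.3 0.45 0 [True, True]
0.3 0.45 0.008 [True, True]
0.3 0.5 0 [True, True]
0.3 0.5 0.008 [True, True]
0.3 0.55 0 [True, True]
0.3 0.55 0.008 [True, True]
0.3 0.6 0 [True, True]
0.3 0.6 0.008 [True, True]
0.6 0.4 0 [True, True]
0.6 0.4 0.008 [True, True]
0.6 0.45 0 [True, True]
0.6 0.45 0.008 [True, True]
0.6 0.5 0 [True, True]
0.6 0.5 0.008 [True, True]
0.6 0.55 0 [True, True]
0.6 0.55 0.008 [True, True]
0.6 0.6 0 [True, True]
0.6 0.6 0.008 [True, True]
```

View pics/w1c.png

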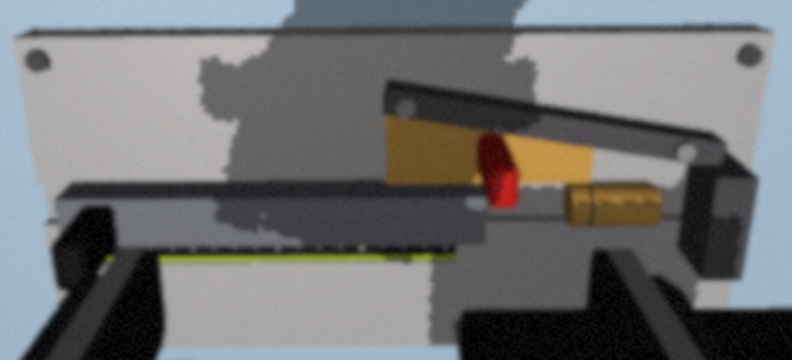

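```bash
python3 - <<'E'
from snap import *
r=dict(np.load('w1.npz')); p0=np.load('p0.npy')
t=lambda a:np.array(a)/2.4+[165,160]
uv=t([[18,40],[770,35],[62,288]]); P=np.array([[-80,-200,18],[-80,130,18],[80,-200,18]])/1e3
s=least_squares(lambda p:(proj(r,f2w(p,P))-uv).ravel(),p0); p=s.x; print(p,s.fun); np.save('p1.npy',p)
for q in(p0,p,(p+p0)/2):
  for n,u,z in(('handle',(85,250),.057),('tab',(498,170),.054),('tabtop',(507,192),.074),('barfront',(484,228),.038),('blank',(614,205),.03),('stop',(680,218),.018)):
    print(n,w2f(q,ray(r,t(u),z)),end=' ')
  print()
print(p0,ray(r,t((85,250)),.057),ray(r,t((498,170)),.054))
E
```

```text
[ 0.5537 -0.0359  0.1573] [ -1.3851 -11.2258   3.7169  -0.1938  -2.6531  17.0453]
handle [ 0.0063 -0.1618] tab [-0.0288  0.0103] tabtop [-0.0285  0.0106] barfront [0.0065 0.0085] blank [-0.0008  0.068 ] stop [0.0121 0.1042] 
handle [ 0.0117 -0.1645] tab [-0.0285  0.0064] tabtop [-0.0282  0.0067] barfront [0.0068 0.0057] blank [-0.0022  0.0649] stop [0.0097 0.1015] 
handle [ 0.009  -0.1632] tab [-0.0287  0.0084] tabtop [-0.0284  0.0087] barfront [0.0066 0.0071] blank [-0.0015  0.0664] stop [0.0109 0.1028] 
[ 0.5548 -0.0387  0.1868] [ 0.591  -0.1965  0.057 ] [ 0.5246 -0.034   0.054 ]
```

```bash
python3 - <<'E'
from snap import *
w=dict(np.load('w1.npz')); tp=dict(np.load('top0.npz')); p0=np.load('p0.npy')
t=lambda a:np.array(a)/2.4+[165,160]; T=lambda a:np.array(a)/5+[270,150]
C=np.array([[80,-200,18],[-80,-200,18],[-80,130,18],[80,130,18]])/1e3
uT=T([[670,70],[728,340],[148,440],[105,160],[655,195]]); uW=t([[18,40],[770,35],[85,250],[614,205]])
def f(v):
    h=(0,v[3]-.17,.057); ht=(0,v[3]-.17,.072)
    return np.r_[2*(proj(tp,f2w(v,np.vstack([C,ht])))-uT).ravel(),(proj(w,f2w(v,np.vstack([C[1:3],h,(0,v[4],.03)])))-uW).ravel()]
s=least_squares(f,[*p0,.008,.066],loss='soft_l1'); print(s.x,s.fun); p=s.x[:3]; np.save('p1.npy',p)
print('tab',w2f(p,ray(w,t((498,170)),.054)), w2f(p,ray(tp,T((352,308)),.072)),'handle',w2f(p,ray(w,t((85,250)),.057)))
for l in(.5,.52,.54):
  for yd in(0,.05,.1,.15):
    q=p.copy(); q[2]+=yd; a=att(q,l); z=Ro.from_rotvec(a).as_matrix()[:,2]
    print(l,yd,[manip.solve_ik(f2w(p,(x,y,.06))[0]+z*.002,a) is not None for x,y in((-.031,.008),(-.026,.036))])
E
```

```text
[ 0.5563 -0.0363  0.1918  0.0064  0.0661] [ 0.4502 -3.9861  0.7483 -0.7257 -3.4183  0.2526 -4.7565 -0.7471 -0.4589
 -1.671  -3.6088 -2.3769  0.5623 -2.1204 -0.2094 -3.146   0.0049  1.9675]
tab [-0.0307  0.0084] [-0.0344  0.006 ] handle [ 0.0036 -0.1639]
0.5 0 [True, True]
0.5 0.05 [True, True]
0.5 0.1 [True, True]
0.5 0.15 [True, True]
0.52 0 [True, True]
0.52 0.05 [True, True]
0.52 0.1 [True, True]
0.52 0.15 [True, True]
0.54 0 [True, False]
0.54 0.05 [True, False]
0.54 0.1 [True, True]
0.54 0.15 [True, True]
```

```bash
cat >> snap.py <<'E'
def push(u,n,step,lim,speed=.03):
    "step along unit u until opposing force exceeds lim"
    f0=telemetry.sense()['wrist_force']@u
    tgt=telemetry.sense()['eef_pos'].copy(); s=telemetry.sense()
    for i in range(n):
        tgt=tgt+u*step; manip.move_l(tgt,speed=speed); manip.sleep(.05); s=telemetry.sense(); F=-(s['wrist_force']@u)
        print(i,round(F,1),round((s['eef_pos']-tgt)@u*1e3,2),end='; ')
        if F>lim: break
    print(); return tgt
E
python3 - <<'E'
from snap import *
p=np.load('p1.npy'); a=att(p); u=np.array([-np.sin(p[2]),np.cos(p[2]),0])
h=f2w(p,(.001,-.1637,.057))[0]
claw.set_gripper(.045,30)
manip.move_to(h+[0,0,.06],a); manip.move_l(h,speed=.1)
print(telemetry.sense()['wrist_force'])
claw.set_gripper(0,30); s=telemetry.sense(); print('grip',s['grip_width'],s['grasp_force'],s['wrist_force'],w2f(p,s['eef_pos']))
if .01<s['grip_width']<.018:
    manip.move_l(s['eef_pos']+u*.040,speed=.06); s=telemetry.sense(); print(s['wrist_force'],w2f(p,s['eef_pos']))
    r=save('wrist','w2'); np.savez('w2.npz',**r)
print(s['clock'])
E
```

```text
[-0.1996  0.6041 -0.3038]
grip 0.01343228818823964 33.30815255641937 [-0.549   0.1013  5.3054] [ 0.0015 -0.164 ]
[-1.7228  1.8136  6.8512] [ 0.0015 -0.1225]
6.3583
```

```bash
python3 - <<'E'
from snap import *
p=np.load('p1.npy'); u=np.array([-np.sin(p[2]),np.cos(p[2]),0])
print(telemetry.sense()['wrist_force']@u, telemetry.sense()['grip_width'])
push(u,26,.001,11)
s=telemetry.sense(); print(s['wrist_force'],w2f(p,s['eef_pos']),s['grip_width'],s['clock'])
save('wrist','w3')
a=cv2.imread('pics/w3.png');b=cv2.imread('pics/w2.png'); cv2.imwrite('pics/w23.png',np.vstack([b[150:350,:],a[150:350,:]]))
E
```

```text
2.106108566653167 0.013222029002214782
0 1.5 0.43; 1 2.3 -0.0; 2 3.5 -0.12; 3 4.1 0.02; 4 2.7 0.12; 5 2.1 0.18; 6 2.4 0.19; 7 4.3 0.28; 8 2.5 0.27; 9 2.6 0.31; 10 2.5 0.33; 11 2.6 0.32; 12 3.3 0.05; 13 7.0 -0.94; 14 9.4 -1.89; 15 12.8 -2.87; 
[  1.5363 -12.7569   1.6943] [ 0.0015 -0.1094] 0.013374813431062286 11.2083
```

View pics/w23.png

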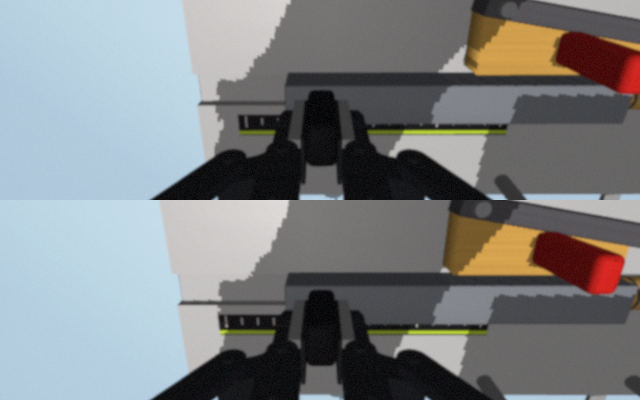

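```bash
python3 - <<'E'
from snap import *
p=np.load('p1.npy'); a0=att(p)
s=telemetry.sense(); manip.move_l(s['eef_pos'],speed=.03); manip.sleep(.1)
print(telemetry.sense()['wrist_force'])
claw.set_gripper(.04); s=telemetry.sense(); print(s['grip_width'],s['wrist_force'])
manip.move_l(s['eef_pos']+[0,0,.12],speed=.15)
q=p.copy(); q[2]+=.08
a=att(q,.52); z=Ro.from_rotvec(a).as_matrix()[:,2]; g=f2w(p,(-.0325,.0075,.060))[0]+z*.004
for dx in(-.02,-.03,-.04,-.05,-.06):
  print(dx,[(dz,manip.solve_ik(g+f2w([0,0,p[2]],(dx,0,dz))[0],a) is not None) for dz in(.03,.05,.07,.09,.12)])
manip.move_l(f2w(p,(-.08,-.10,.17))[0],speed=.2)
save('wrist','w4'); print(telemetry.sense()['clock'])
E
```

```text
[ 0.7627 -4.4082  2.4694]
0.04022095997641336 [-1.2039  0.1522  0.3343]
-0.02 [(0.03, True), (0.05, True), (0.07, True), (0.09, True), (0.12, True)]
-0.03 [(0.03, True), (0.05, True), (0.07, True), (0.09, True), (0.12, True)]
-0.04 [(0.03, True), (0.05, True), (0.07, True), (0.09, True), (0.12, True)]
-0.05 [(0.03, False), (0.05, True), (0.07, True), (0.09, True), (0.12, True)]
-0.06 [(0.03, False), (0.05, False), (0.07, True), (0.09, True), (0.12, True)]
13.5417
```

```bash
python3 - <<'E'
from snap import *
p=np.load('p1.npy')
q=p.copy(); q[2]+=.08
a=att(q,.52); z=Ro.from_rotvec(a).as_matrix()[:,2]; g=f2w(p,(-.0325,.0075,.060))[0]+z*.004
manip.move_to(g+f2w([0,0,p[2]],(-.05,0,.09))[0],a); manip.sleep(.1)
r=save('wrist','w5'); np.savez('w5.npz',**r); im=r['image'].astype(int)
m=((im[:,:,0]>70)&(im[:,:,0]>2.2*im[:,:,1])&(im[:,:,0]>2.2*im[:,:,2])).astype(np.uint8)
n,L,S,C=cv2.connectedComponentsWithStats(m); 
for i in np.argsort(-S[1:,4])[:2]+1: print(S[i],C[i],w2f(p,ray(r,C[i],.054)))
for k,v in {'tab34':(-.0325,.0075,.034),'tab74':(-.0325,.0075,.074),'railend':(-.012,-.015,.12),'barfrontL':(-.012,.06,.038),'barfrontR':(.012,.06,.038)}.items(): print(k,proj(r,f2w(p,v))[0])
s=telemetry.sense();print(s['clock'],s['wrist_force'])
E
```

```text
[   0  253   95  100 7018] [ 42.8609 301.7776] [ 0.1987 -0.3327]
[310 175  16  47 649] [317.6872 198.9954] [-0.0287  0.0075]
tab34 [318.1815 178.3602]
tab74 [317.8565 215.2778]
railend [283.4995 282.6024]
barfrontL [374.9627 201.2907]
barfrontR [369.6429 217.9223]
14.375 [ 0.2771 -0.7367 -0.1635]
```

View pics/w5.png

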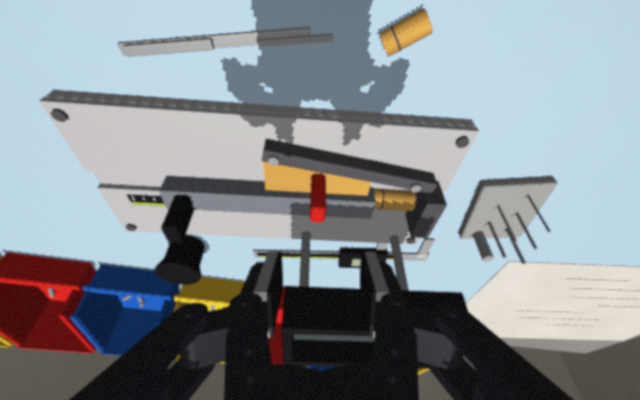

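```bash
python3 - <<'E'
from snap import *
p=np.load('p1.npy')
q=p.copy(); q[2]+=.08
a=att(q,.52); z=Ro.from_rotvec(a).as_matrix()[:,2]; g=f2w(p,(-.0315,.0075,.060))[0]+z*.004
for k in(.6,.3,.1,0):
    manip.move_l(g+f2w([0,0,p[2]],(-.05*k,0,.09*k))[0],a,speed=.08); s=telemetry.sense(); print(k,s['wrist_force'])
    if np.linalg.norm(s['wrist_force'])>5: break
else:
    claw.set_gripper(0,30); manip.sleep(.1); s=telemetry.sense(); print(s['grip_width'],s['grasp_force'],s['wrist_force'],w2f(p,s['eef_pos']))
print(s['clock']); save('scene','s6');r=save('wrist','w6')
x=cv2.imread('pics/s6.png')[150:250,220:380]
cv2.imwrite('pics/w6c.png',np.hstack([cv2.resize(cv2.imread('pics/w6.png')[100:400,120:520],(400,300)),cv2.resize(x,(400,300),interpolation=cv2.INTER_CUBIC)]))
E
```

```text
0.6 [ 0.4251 -0.8298 -0.118 ]
0.3 [-0.3362 -0.287   0.0093]
0.1 [-0.287  -0.286  -0.4855]
0 [-0.1611  0.5884  0.4904]
0.011706319428450988 29.810524745844305 [-3.7945  0.0885  6.2268] [-0.0294  0.0075]
16.7167
```

View pics/w6c.png

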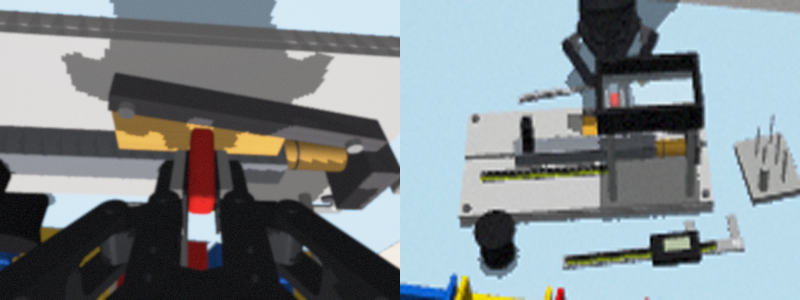

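```bash
python3 - <<'E'
from snap import *
p=np.load('p1.npy'); u=f2w([0,0,p[2]],(np.sin(np.radians(10)),np.cos(np.radians(10)),0))[0]
s=telemetry.sense(); manip.move_l(s['eef_pos']+u*.018,speed=.05); s=telemetry.sense(); print(s['wrist_force'],s['grip_width'],w2f(p,s['eef_pos']))
t=push(u,22,.001,16)
s=telemetry.sense(); print(s['wrist_force'],s['grip_width'],w2f(p,s['eef_pos']),s['clock'])
E
```

```text
[-2.3344  1.0872  2.1605] 0.012065949962461272 [-0.0262  0.0258]
0 1.0 -0.05; 1 1.1 -0.16; 2 1.5 0.02; 3 1.0 0.11; 4 0.2 0.09; 5 1.0 0.09; 6 0.8 0.09; 7 3.2 -0.19; 8 5.6 -0.8; 9 8.0 -1.53; 10 9.6 -2.29; 11 13.0 -3.04; 12 15.3 -3.79; 13 18.6 -4.54; 
[ -9.4154 -18.8141  11.788 ] 0.01196257775614405 [-0.0247  0.0352] 21.525
```

```bash
python3 - <<'E'
from snap import *
p=np.load('p1.npy')
s=telemetry.sense(); manip.move_l(s['eef_pos'],speed=.03); manip.sleep(.1); print(telemetry.sense()['wrist_force'],w2f(p,telemetry.sense()['eef_pos']))
claw.set_gripper(.035); s=telemetry.sense(); print(s['wrist_force'],s['grip_width'])
manip.move_l(s['eef_pos']+f2w([0,0,p[2]],(-.05,0,.09))[0],speed=.1); s=telemetry.sense(); print(s['wrist_force'],s['clock'])
r=save('wrist','w7'); save('scene','s7')
x=cv2.imread('pics/s7.png')[150:250,220:380]
cv2.imwrite('pics/w7c.png',np.hstack([cv2.resize(cv2.imread('pics/w7.png')[80:280,40:480],(440,200)),cv2.resize(x,(320,200),interpolation=cv2.INTER_CUBIC)]))
for k,v in {'tab54':(-.028,.0335,.054),'bl':(-.012,.06,.038)}.items(): print(k,proj(r,f2w(p,v))[0])
im=r['image'].astype(int); m=((im[:,:,0]>70)&(im[:,:,0]>2.2*im[:,:,1])&(im[:,:,0]>2.2*im[:,:,2])).astype(np.uint8)
n,L,S,C=cv2.connectedComponentsWithStats(m)
for i in np.argsort(-S[1:,4])[:3]+1: print(C[i],w2f(p,ray(r,C[i],.054)))
E
```

```text
[-5.8977 -6.2221  6.662 ] [-0.0248  0.0343]
[ 0.9427 -0.126  -0.712 ] 0.0347457353001263
[-0.0899 -0.0248 -0.1646] 23.45
tab54 [313.0789 199.2849]
bl [342.3645 199.4937]
[ 30.322 304.711] [ 0.2035 -0.3175]
[313.8732 202.8858] [-0.0237  0.0344]
[227.6364 362.5   ] [ 0.4609 -0.1035]
```

View pics/w7c.png

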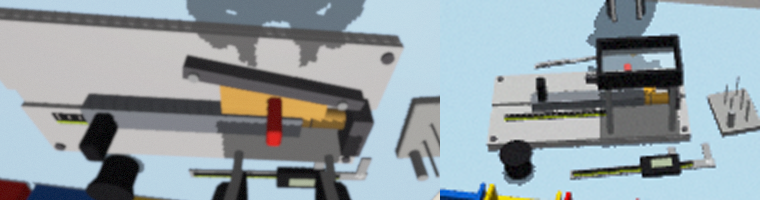

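```bash
python3 -c "
from snap import *
print(ticket.sign_off())"
```

```text
the job is handed in; nothing more can be done
None
```

I slid the bar until the force rose sharply with the blank against the end stop, pushed the wedge to about 18 N to jam it, let go of both, saw nothing else disturbed in the last pictures, and handed the job in at about 23.5 s (no verdict was returned).

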